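# Tip the stud tote into its corner

### The job

The orange lid on the tote's small well is standing proud: with the tote standing flat, press the lid down until it is fully home, so the rivets inside cannot spill. Then take the tote by its handle and tip it up, about 30 degrees, onto its far corner beside the well, so that all six loose studs slide together into that open corner, and finish still holding it tilted by the handle with that corner down on the bench. Leave the spray can, glue bottle, tape roll and shoe last alone.

Things in the scene. Friction and masses are not known exactly. Their poses are not given: they have to be found in the camera images.
- tote: Open blue plastic tote, 0.4 kg, standing loose; 250 long (x), 170 wide (y), 70 high, walls and floor 4, a rim 6 mm outward round the top. Origin: centre of the underside; +x from handle end to far end, +y its left, +z up. In the +x +y corner a square well (x over 45, y over 5 mm) is walled off under the orange lid; the +x -y corner is open: the pocket.
- tote_handle (a point): Centre of the tote's handle bar, at (-172, 0, 55) mm in the tote's frame, axes as the tote's. The bar lies along the tote's y: 116 mm long, 14 thick (x), 18 high (z). 34 mm of free space between bar and rim; the middle 90 mm of the bar are free, then two arms join it to the end wall.
- tote_pocket (a point): The inside bottom corner of the tote where the studs are to gather: far end, right side, at (121, -81, 4) mm in the tote's frame.
- tote_foot (a point): The outside bottom corner of the tote directly under the pocket, at (125, -85, 0) mm in the tote's frame; on the bench at z = 0 at the start.
- tote_foot_well (a point): The outside bottom corner of the tote under the lidded well, at (125, 85, 0) mm in the tote's frame.
- lid_top (a point): Centre of the top face of the orange press-in lid, 73 mm square, flat on top, at (84.5, 44.5) mm in the tote's frame. Fully home its top is 72 mm above the tote's underside, 2 mm above the rim.
- well_lid (a joint): How far the orange lid stands proud of home, m: 0 fully home, up to 0.009 at the start. It slides straight down (tote's -z) with a steady friction of about 6 N, then meets a hard stop, and stays where it is left.
- stud1_mid (a point): Centre, half-way up, of a loose steel boot stud: a cone 18 mm high, 18 mm diameter at the base and 11 mm at the top, 12 g, standing in the tote. It slides on the smooth tote floor (friction about 0.2).
- stud2_mid (a point): Centre, half-way up, of a loose steel boot stud: a cone 18 mm high, 18 mm diameter at the base and 11 mm at the top, 12 g, standing in the tote; like stud1.
- stud3_mid (a point): Centre, half-way up, of a loose steel boot stud: a cone 18 mm high, 18 mm diameter at the base and 11 mm at the top, 12 g, standing in the tote; like stud1.
- stud4_mid (a point): Centre, half-way up, of a loose steel boot stud: a cone 18 mm high, 18 mm diameter at the base and 11 mm at the top, 12 g, standing in the tote; like stud1.
- stud5_mid (a point): Centre, half-way up, of a loose steel boot stud: a cone 18 mm high, 18 mm diameter at the base and 11 mm at the top, 12 g, standing in the tote; like stud1.
- stud6_mid (a point): Centre, half-way up, of a loose steel boot stud: a cone 18 mm high, 18 mm diameter at the base and 11 mm at the top, 12 g, standing in the tote; like stud1.
- spray_can: Bystander, to be left alone: white spray can with a red band, 66 mm diameter, 197 mm tall; origin at the centre of its underside.
- glue_bottle: Bystander, to be left alone: yellow glue bottle with a blue band and a red nozzle, 54 mm diameter, 135 mm tall; origin at the centre of its underside.
- tape_roll: Bystander, to be left alone: roll of masking tape lying flat, 100 mm diameter, 25 mm high; origin at the centre of its underside.
- shoe_last: Bystander, to be left alone: cream-coloured shoe last standing on its sole, 260 mm long, 92 mm wide, 112 mm tall at the heel; origin at the middle of its underside, toe to its own +x.

How it is judged:
By the outcome, as a careful person would: the job done as asked, in the order asked, and still so for the second after the job is handed in, while the arm keeps its last pose, push and grip.
It also fails if it takes over 54 s, if anything falls off the work surface, if the arm or the gripper's body presses on something with over 40 N, if the wrist force passes 120 N, or if a joint passes its speed limit or range.

### The arm

A 6-joint arm with a two-finger parallel gripper is mounted at the origin on the work surface. World frame = base frame: x ahead of the robot, y to its left, z up, the work surface at z = 0. Lengths are in m, angles in degrees, forces in N, time in s.
With the tool pointing down it reaches from about 0.4 to 0.825 m from the base axis. Payload 7 kg.
Tool frame: the origin (TCP) lies midway between the tips of the shut fingers; the grasp point (between the pads) lies 19 mm behind it (ctrl.grip_point_offset is the distance from the TCP to the grasp point, in m); x points along the fingers, y is the direction in which the jaws open and shut, and the axes are right-handed (so a half turn about x gives the same grasp; the last joint's range is limited). The gripper opens to 88 mm and grips with 3 to 60 N. Pads are 19 mm wide; open, the fingers measure 130 mm over their backs; the gripper's body (78 mm by 193 mm) begins 47 mm behind the grasp point.
Start: joints at [90.418, 20.546, 0.682, 0, -70.136, -16.507], TCP at [0.187, 0.649, 0.192] pointing down, gripper open.
Joint ranges: [-176.03, 176.03], [-82.01, 121.73], [-58.28, 71.71], [-173.87, 95.51], [-174.79, -0.11], [-173.66, 173.66]. Speed limits (degrees/s): [136.94, 136.94, 172.46, 180, 180, 180].

### API

Orientations are given as [roll, pitch, yaw] about the fixed x, y, z axes, in that order (R = Rz(yaw) Ry(pitch) Rx(roll)).
In Python, from plant import ctrl gives the robot as it stands.
- The arm moves only by the tool drive_tool, never from a script. Its argument "plan" is a list of rows, each a list of 3 entries, a list of its own where there are three numbers: the shift along the tool's x, y, z in m, then the turn, a rotation vector about the tool's x, y, z in degrees, then the opening, from 0 (shut) to 1 (fully open). In form: [[[dx, dy, dz], [wx, wy, wz], grip], ...]. A call has 1 to 20 rows; each row is the pose to reach, as a shift and turn from the pose measured when the call began, along the tool's axes at that moment; what a row does not reach only later rows make up. A row lasts 1/12 s, in which the tool goes at most 41.7 mm and 7.16 degrees, less where a joint would pass 70% of its speed; a pose out of reach is approached as far as the arm can. A call with a gripper value outside its range is refused whole. The fingers move at their own pace and stop on an object; the grip force is fixed at half the most. Time passes only in rows, so rows that repeat a pose let the fingers close. It gives the time, the measured TCP pose, the force and the opening at its end, in the units of the state.
- ctrl.get_obs(): the state, without advancing time (a new reading comes with each control period).
- ctrl.snapshot(name): name is "scene" or "side" or "wrist"; returns the picture (400x640x3 uint8, blue, green, red); there is no depth.
- ctrl.get_calibration(name): a dict with "fx", "fy", "cx", "cy" (pixels), "R" (3x3) and "t" (3): a world point X has camera coordinates R X + t. Camera axes: x right, y down, z forward; pixel columns grow to the right and rows downward; lengths in m; the calibration is good to about 2 mm. A picture is of the moment at which its call begins: read the wrist's pose just before it. get_calibration takes no time and is no camera call; for the wrist camera it gives the pose at the moment of the call.
- ctrl.close_job(): hands the job in, once; it reports no verdict.
Trained networks look in the newest picture that a camera, given by its name, has taken for a name from the list of things; names that differ only in an ending like _2 or _b are one class to them, and where a whole thing is asked for, a point or a joint stands for the part that bears it (a point fixed in the world has none). Each returns a list of dicts, best first, with "confidence" (0 to 1); they miss things now and then, are a little off and sometimes report something else, mostly with a low value. They report only what shows in the picture. A call takes as long as a camera call.
- ctrl.cut_out(camera, name): "pixels" (400x640 bool, what is visible of it) and "pixel" ([column, row] in pixels, amid what is visible of it).
- ctrl.landmark_of(camera, name): "pixel" ([column, row] in pixels: a listed point, or the origin of a listed thing).
The state is a dict: "clock": time; "joint_pos": joint angles; "qvel": joint speeds; "tau": joint torques, N m; "tool_pos": TCP position; "orientation": TCP orientation; "force": force on the tool from outside, world axes, zero at the start; "moment": the same for the moment, N m; "opening": finger opening in m.
Only numpy, scipy, OpenCV 4.12 (cv2) and the standard library are available. Lean on these libraries where they do the work, as an engineer would, in place of code of your own. Each camera call takes 0.05 s, during which the arm holds its last target. There are 200 camera calls.

## Working session

There is one attempt and no reset: what is moved stays moved. The work goes in short steps, Python scripts to look and compute and a tool call to move; the robot and the scene stay as the last step left them, time stands still between calls to the robot, and variables do not carry over. Pictures are saved under pics/ and viewed, about 8 in all and at most 12, crops included, and the job is handed in when it is done.

Besides the shell and the picture viewer there is one more tool, called as name(argument=value, ...), one argument or row to a line, values as JSON. drive_tool: Moves the arm, as the interface text tells. Its arguments: {"type":"object","properties":{"plan":{"type":"array","items":{"type":"array"}}},"required":["plan"]}

```bash
ls; mkdir -p pics
cat > h.py <<'E'
import numpy as np, cv2
from plant import ctrl
from scipy.spatial.transform import Rotation as Ro
from scipy.optimize import least_squares
def proj(c,X):
    p=np.asarray(X)@np.array(c["R"]).T+np.array(c["t"]); return np.stack([c["fx"]*p[...,0]/p[...,2]+c["cx"],c["fy"]*p[...,1]/p[...,2]+c["cy"]],-1)
def onplane(c,px,z):
    R=np.array(c["R"]);o=-R.T@np.array(c["t"]);d=R.T@np.array([(px[0]-c["cx"])/c["fx"],(px[1]-c["cy"])/c["fy"],1]);return o+d*(z-o[2])/d[2]
def toolR():
    return Ro.from_euler("xyz",ctrl.get_obs()["orientation"],degrees=True)
E
python3 - <<'E'
from h import *
ims=[]
for n in("scene","side"):
    im=ctrl.snapshot(n);cv2.imwrite(f"pics/{n}0.png",im)
    c=ctrl.get_calibration(n)
    for k,z in(("tote",0),("tote_handle",.055),("tote_pocket",.004),("tote_foot",0),("tote_foot_well",0),("lid_top",.078),("stud1_mid",.013),("spray_can",0),("glue_bottle",0),("tape_roll",0),("shoe_last",0)):
        for d in ctrl.landmark_of(n,k)[:7 if "stud" in k else 1]:
            print(n,k,round(d["confidence"],2),np.round(d["pixel"],1),np.round(onplane(c,d["pixel"],z),3))
print(ctrl.get_obs())
E
```

```text
pics
scene tote 0.91 [360.1 207.6] [0.582 0.064 0.   ]
scene tote_handle 0.57 [298.9 219.2] [ 0.591 -0.101  0.055]
scene tote_pocket 0.73 [350.2 185. ] [0.511 0.069 0.004]
scene tote_foot 0.61 [419.3 208.6] [0.642 0.2   0.   ]
scene lid_top 0.69 [380.9 162.5] [0.526 0.142 0.078]
scene stud1_mid 0.41 [317.5 204.9] [ 0.542 -0.035  0.013]
scene spray_can 0.89 [433.5 132.6] [0.428 0.364 0.   ]
scene glue_bottle 0.6 [455.4 161.4] [ 0.544  0.365 -0.   ]
scene tape_roll 0.98 [480.5 201.1] [0.681 0.354 0.   ]
scene shoe_last 0.61 [185.  283.6] [ 0.62  -0.391  0.   ]
side tote 0.65 [298.  232.9] [0.581 0.052 0.   ]
side tote_handle 0.94 [316.5 182.1] [ 0.599 -0.11   0.055]
side tote_pocket 0.82 [243.5 258.4] [0.65  0.187 0.004]
side tote_foot 0.8 [240.2 257.5] [0.661 0.184 0.   ]
side tote_foot_well 0.91 [318.3 276.3] [0.477 0.172 0.   ]
side lid_top 0.86 [299.7 234.4] [0.529 0.148 0.078]
side stud1_mid 0.45 [325.  216.2] [ 0.539 -0.023  0.013]
side spray_can 0.89 [303.  361.6] [0.425 0.363 0.   ]
side glue_bottle 0.67 [236.1 339.1] [0.55  0.369 0.   ]
side tape_roll 0.57 [181.7 311.7] [0.678 0.357 0.   ]
{'clock': 1.2, 'joint_pos': array([ 9.04206820e+01,  2.05465977e+01,  6.81375100e-01,  1.65936618e-03,
       -7.01349455e+01, -1.65082995e+01]), 'qvel': array([ 0.04763071,  0.01690708, -0.04941296, -0.02947104, -0.06639062,
       -0.04084528]), 'tau': array([ 1.24007976e-03, -5.82387936e+01,  2.93293834e+01,  7.00240865e+00,
        1.25017492e-02, -7.79803315e-06]), 'tool_pos': array([0.18705449, 0.64854781, 0.19245934]), 'orientation': array([-169.63754407,   89.99843035,   -5.72459777]), 'force': array([-0.50520516,  0.56450626,  0.21947881]), 'moment': array([-0.00445708,  0.0592972 ,  0.03238868]), 'opening': 0.0878352830812538}
```

```bash
python3 -c "
import cv2,numpy as np
a=cv2.imread('pics/scene0.png');b=cv2.imread('pics/side0.png')
cv2.imwrite('pics/both0.png',cv2.resize(np.vstack([a,b]),(480,600)))"
```

```text
(no output)
```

View pics/scene0.png

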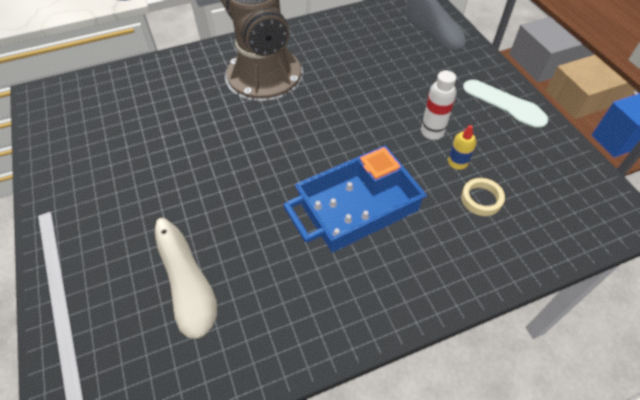

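View pics/side0.png

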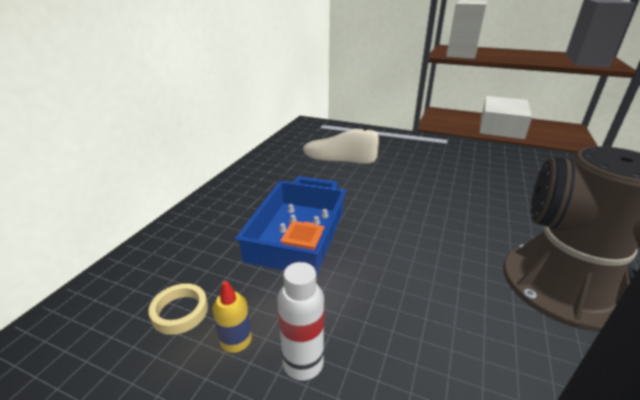

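The tote's long axis lies roughly along world +y, with the handle toward -y and the lid on the robot's side at the far end (scene ≈(381,162)). The six studs are near the handle end. Next I'll fit the tote pose from the landmarks.

```bash
cat >> h.py <<'E'
P={"tote":[0,0,0],"tote_handle":[-.172,0,.055],"tote_pocket":[.121,-.081,.004],"tote_foot":[.125,-.085,0],"tote_foot_well":[.125,.085,0],"lid_top":[.0845,.0445,.078]}
def look(cams,names=P):
    obs=[]
    for n in cams:
        c=ctrl.get_calibration(n);ctrl.snapshot(n)
        for k in names:
            d=ctrl.landmark_of(n,k)
            if d: obs.append((n,c,k,np.array(d[0]["pixel"]),d[0]["confidence"]))
    return obs
def fit(obs,x0=(.581,.058,1.64)):
    f=lambda x:np.concatenate([(proj(c,Ro.from_euler("z",x[2]).apply(P[k])+[x[0],x[1],0])-p)*w for n,c,k,p,w in obs])
    s=least_squares(f,x0,loss="soft_l1",f_scale=1.5)
    for o,r in zip(obs,f(s.x).reshape(-1,2)): print(o[0],o[2],np.round(r,1))
    return s.x
def goto(pos,R): # shift & rotvec in tool axes
    o=ctrl.get_obs();T=toolR()
    return np.round(T.inv().apply(np.array(pos)-o["tool_pos"]),4),np.round((T.inv()*R).as_rotvec(degrees=True),2)
def down(yaw): # tool x down, tool y along yaw dir(rad)
    y=np.array([np.cos(yaw),np.sin(yaw),0]);x=np.array([0,0,-1.]);return Ro.from_matrix(np.stack([x,y,np.cross(x,y)],1))
E
python3 - <<'E'
from h import *
x=fit(look(("scene","side")));print(x,np.degrees(x[2]))
T=toolR();print(T.as_matrix().round(3))
W=lambda p:Ro.from_euler("z",x[2]).apply(p)+[x[0],x[1],0]
print(W(P["lid_top"]),W(P["tote_handle"]),W(P["tote_foot"]))
for s in(0,np.pi): print(goto(W(P["lid_top"])+[0,0,.05],down(x[2]+s)))
E
```

```text
scene tote [1.7 0.1]
scene tote_handle [0.9 1.1]
scene tote_pocket [-1.8  0.5]
scene tote_foot [-0.3  1.5]
scene tote_foot_well [17.9 -9.8]
scene lid_top [-0.8  2.2]
side tote [-0.4 -0.2]
side tote_handle [3.6 1.4]
side tote_pocket [1.2 1.6]
side tote_foot [2.5 2.6]
side tote_foot_well [ 0.  -0.4]
side lid_top [-2.  -0.8]
[0.58052997 0.06264049 1.6759176 ] 96.02300507281201
[[ 0.    -0.277 -0.961]
 [ 0.    -0.961  0.277]
 [-1.    -0.    -0.   ]]
[0.52740922 0.14200475 0.078     ] [ 0.59857754 -0.10841004  0.055     ] [0.65194478 0.19586933 0.        ]
(array([ 0.0645,  0.3924, -0.4674]), array([157.89,   0.  ,   0.  ]))
(array([ 0.0645,  0.3924, -0.4674]), array([-22.11,  -0.  ,   0.  ]))
```

drive_tool(
  plan=[
    [[-0.04, 0, 0], [0, 0, 0], 0],
    [[-0.08, 0, 0], [0, 0, 0], 0],
    [[-0.1, 0, 0], [0, 0, 0], 0],
    [[-0.1, 0.392, -0.467], [-22, 0, 0], 0],
    [[-0.1, 0.392, -0.467], [-22, 0, 0], 0],
    [[-0.1, 0.392, -0.467], [-22, 0, 0], 0],
    [[-0.1, 0.392, -0.467], [-22, 0, 0], 0],
    [[-0.1, 0.392, -0.467], [-22, 0, 0], 0],
    [[-0.1, 0.392, -0.467], [-22, 0, 0], 0],
    [[-0.1, 0.392, -0.467], [-22, 0, 0], 0],
    [[-0.1, 0.392, -0.467], [-22, 0, 0], 0],
    [[-0.1, 0.392, -0.467], [-22, 0, 0], 0],
    [[-0.1, 0.392, -0.467], [-22, 0, 0], 0],
    [[-0.1, 0.392, -0.467], [-22, 0, 0], 0],
    [[-0.1, 0.392, -0.467], [-22, 0, 0], 0],
    [[-0.1, 0.392, -0.467], [-22, 0, 0], 0],
    [[-0.1, 0.392, -0.467], [-22, 0, 0], 0],
    [[-0.1, 0.392, -0.467], [-22, 0, 0], 0],
    [[-0.1, 0.392, -0.467], [-22, 0, 0], 0],
    [[-0.1, 0.392, -0.467], [-22, 0, 0], 0],
  ],
)

```text
clock: 3.57
tool_pos: [0.5276, 0.1411, 0.2922]
orientation: [23.2, 90.0, -151.0]
force: [-0.3, 1.0, 0.1]
opening: 0.0007
```

Run:
```python
from h import *
o=look(("wrist",))
cv2.imwrite("pics/w1.png",ctrl.snapshot("wrist"))
x=fit(o+look(("side",)));print(x,np.degrees(x[2]))
W=lambda p:Ro.from_euler("z",x[2]).apply(p)+[x[0],x[1],0]
print(W(P["lid_top"]),W(P["tote_handle"]),W(P["tote_foot"]))
print(goto(W(P["lid_top"])+[0,0,.02],down(x[2]+np.pi)))
```

```text
wrist tote [ 0.4 -0.1]
wrist tote_handle [-0.1  1.2]
wrist tote_pocket [ 0.  -1.1]
wrist tote_foot [-1.2 -4.1]
wrist lid_top [1.1 0.5]
side tote [-0.9  1.7]
side tote_handle [-0.2  0.3]
side tote_pocket [1.4 2.4]
side tote_foot [-0.7  1.5]
side tote_foot_well [  7.2 -50.2]
side lid_top [ 1.  -2.8]
[0.57784923 0.06394314 1.66626439] 95.46991696950855
[0.52549707 0.14381648 0.078     ] [ 0.59424481 -0.10727364  0.055     ] [0.65054679 0.1964764  0.        ]
(array([ 0.1945, -0.0015,  0.0015]), array([ 0.45,  0.  , -0.  ]))
```

View pics/w1.png

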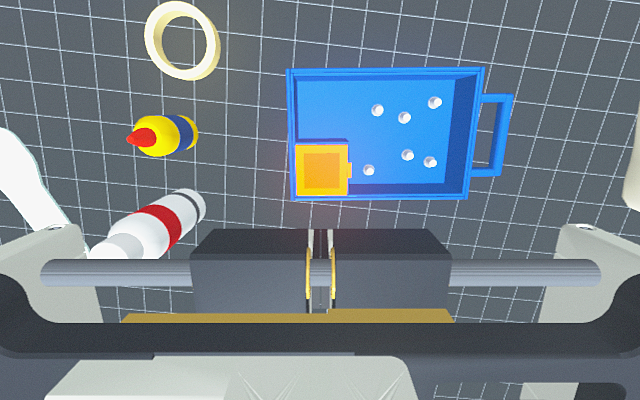

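The lid is at (323,171) in the wrist view, and the fit residuals are about 1 px. Descending to just above it.

drive_tool(
  plan=[
    [[0.04, -0.0015, 0.0015], [0.4, 0, 0], 0],
    [[0.08, -0.0015, 0.0015], [0.4, 0, 0], 0],
    [[0.12, -0.0015, 0.0015], [0.4, 0, 0], 0],
    [[0.16, -0.0015, 0.0015], [0.4, 0, 0], 0],
    [[0.185, -0.0015, 0.0015], [0.4, 0, 0], 0],
    [[0.2, -0.0015, 0.0015], [0.4, 0, 0], 0],
    [[0.206, -0.0015, 0.0015], [0.4, 0, 0], 0],
    [[0.206, -0.0015, 0.0015], [0.4, 0, 0], 0],
    [[0.206, -0.0015, 0.0015], [0.4, 0, 0], 0],
  ],
)

```text
clock: 5.07
tool_pos: [0.5261, 0.1441, 0.0872]
orientation: [177.8, 90.0, 3.3]
force: [-0.4, 0.3, 0.2]
opening: 0.0008
```

drive_tool(
  plan=[
    [[0.002, 0, 0], [0, 0, 0], 0],
    [[0.004, 0, 0], [0, 0, 0], 0],
    [[0.006, 0, 0], [0, 0, 0], 0],
    [[0.008, 0, 0], [0, 0, 0], 0],
    [[0.008, 0, 0], [0, 0, 0], 0],
  ],
)

```text
clock: 5.48
tool_pos: [0.526, 0.1441, 0.0791]
orientation: [-171.0, 90.0, 14.5]
force: [-0.4, -0.2, -0.0]
opening: 0.0004
```

drive_tool(
  plan=[
    [[0.0015, 0, 0], [0, 0, 0], 0],
    [[0.003, 0, 0], [0, 0, 0], 0],
    [[0.0045, 0, 0], [0, 0, 0], 0],
    [[0.0055, 0, 0], [0, 0, 0], 0],
    [[0.006, 0, 0], [0, 0, 0], 0],
    [[0.006, 0, 0], [0, 0, 0], 0],
  ],
)

```text
clock: 5.98
tool_pos: [0.5259, 0.144, 0.0729]
orientation: [177.5, 90.0, 3.1]
force: [-0.3, 0.6, 0.6]
opening: 0.0005
```

drive_tool(
  plan=[
    [[0.0005, 0, 0], [0, 0, 0], 0],
    [[0.001, 0, 0], [0, 0, 0], 0],
    [[0.0015, 0, 0], [0, 0, 0], 0],
    [[0.0015, 0, 0], [0, 0, 0], 0],
  ],
)

```text
clock: 6.32
tool_pos: [0.5259, 0.144, 0.0714]
orientation: [172.7, 90.0, -1.7]
force: [0.5, 0.1, 0.1]
opening: 0.0001
```

Run:
```python
from h import *
a=ctrl.snapshot("side")
b=ctrl.snapshot("wrist")
s=cv2.resize(a[180:300,200:392],(800,500),interpolation=cv2.INTER_CUBIC)[:300]
cv2.imwrite("pics/p2.png",np.vstack([cv2.resize(a[190:290,220:380],(640,400)),b])[:,:].astype(np.uint8)[:600])
print(ctrl.get_obs()["force"])
```

```text
[ 0.26351911 -0.36751087  0.44307211]
```

View pics/p2.png

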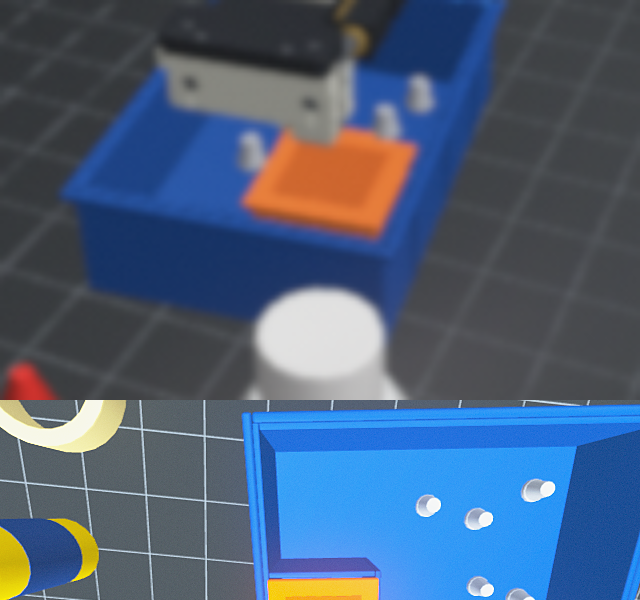

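Run:
```python
from h import *
o=look(("scene","side","wrist"))
t=ctrl.get_obs()["tool_pos"]
x=(.57785,.06394,1.66626)
W=lambda p:Ro.from_euler("z",x[2]).apply(p)+[x[0],x[1],0]
for n in("scene","side","wrist"):
    c=ctrl.get_calibration(n);print(n,"tcp",proj(c,t),"lid",proj(c,W(P["lid_top"])))
    for d in ctrl.cut_out(n,"lid_top")[:1]:
        m=d["pixels"].astype(np.uint8);q=cv2.minAreaRect(np.argwhere(m)[:,::-1].astype(np.float32));print(d["confidence"],m.sum(),d["pixel"],cv2.boxPoints(q).round().tolist())
    for oo in o:
        if oo[0]==n and oo[2] in("lid_top","tote_handle","tote_foot","tote"):print(oo[2:],proj(c,W(P[oo[2]])))
    if n=="side":
        print(np.round([proj(c,W([a,b,h])) for h in(.072,.08) for a,b in((.048,.008),(.121,.008),(.121,.081),(.048,.081))],1).tolist())
cv2.imwrite("pics/s3.png",ctrl.snapshot("side"))
```

```text
scene tcp [381.36095684 164.01487928] lid [381.47223709 162.24008947]
0.75 748 [460.8, 149.3] [[446.0, 164.0], [458.0, 124.0], [479.0, 130.0], [466.0, 171.0]]
('tote', array([357.4, 210.7]), 0.84) [359.30049213 206.22381922]
('tote_handle', array([296.8, 222. ]), 0.63) [296.85413471 221.33872249]
('tote_foot', array([420.4, 210.6]), 0.73) [419.74119148 211.66286572]
('lid_top', array([381.4, 160. ]), 0.63) [381.47223709 162.24008947]
side tcp [301.83964657 236.19188507] lid [301.96598933 233.67826812]
0.72 822 [304.3, 235.8] [[279.0, 242.0], [287.0, 215.0], [323.0, 226.0], [315.0, 253.0]]
('tote', array([297. , 232.6]), 0.84) [296.97767691 235.87549545]
('tote_handle', array([295.7, 234.1]), 0.65) [317.89585932 182.87777433]
('tote_foot', array([243.7, 260. ]), 0.77) [241.21423535 262.23323648]
('lid_top', array([301.8, 235.7]), 0.89) [301.96598933 233.67826812]
[[291.9, 223.3], [279.2, 243.2], [313.3, 250.0], [323.6, 229.1], [291.7, 220.3], [279.0, 240.1], [313.3, 246.9], [323.7, 226.1]]
wrist tcp [321.63262146 223.1074829 ] lid [321.93890339 227.15293833]
0.64 5840 [319.8, 203.8] [[267.0, 178.0], [385.0, 176.0], [387.0, 254.0], [268.0, 256.0]]
('tote', array([413. , 150.4]), 0.67) [416.03533146 147.84064789]
('tote_foot', array([269.4,  46.7]), 0.72) [271.71529039  42.59308224]
('lid_top', array([320.3, 231.7]), 0.97) [321.93890339 227.15293833]
```

Run:
```python
from h import *
a=cv2.imread("pics/s3.png");b=ctrl.snapshot("wrist");s=ctrl.snapshot("scene")
t=ctrl.get_obs()["tool_pos"]
def mk(im,n,s0):
    im=im.copy();p=proj(ctrl.get_calibration(n),t);return cv2.circle(im,tuple(int(v) for v in p.round()),1,(0,255,0),-1)
A=cv2.resize(mk(a,"side",0)[170:270,250:350],(400,400),interpolation=cv2.INTER_CUBIC)
S=cv2.resize(mk(s,"scene",0)[110:210,330:430],(400,400),interpolation=cv2.INTER_CUBIC)
B=mk(b,"wrist",0)[150:350,120:520]
cv2.imwrite("pics/z3.png",np.vstack([np.hstack([A,S]),np.hstack([cv2.resize(B,(400,200)),np.zeros((200,400,3),np.uint8)])]))
```

```text
(no output)
```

View pics/z3.png

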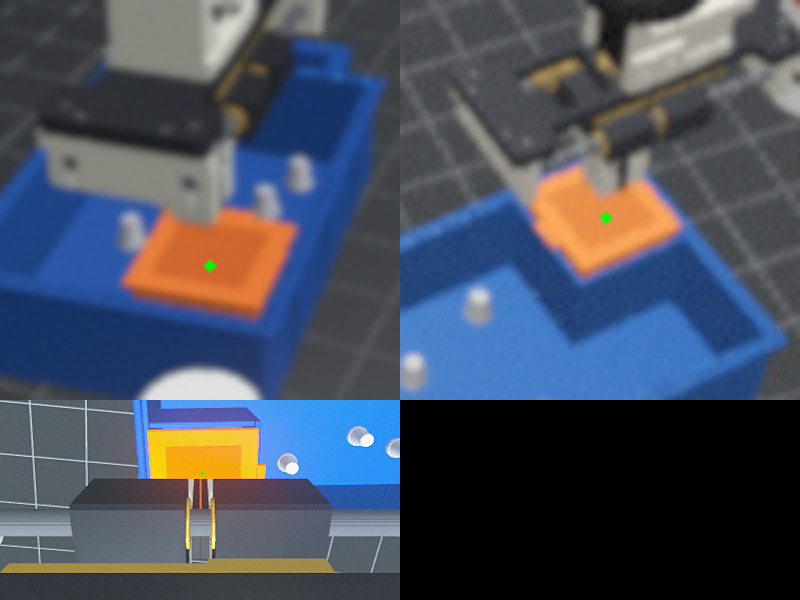

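The visible fingertips end about 20–25 mm above the reported TCP in both views, and the force is zero, so nothing is touching yet. I'll keep descending in small steps and watch the force.

drive_tool(
  plan=[
    [[0.001, 0, 0], [0, 0, 0], 0],
    [[0.002, 0, 0], [0, 0, 0], 0],
    [[0.003, 0, 0], [0, 0, 0], 0],
    [[0.004, 0, 0], [0, 0, 0], 0],
    [[0.004, 0, 0], [0, 0, 0], 0],
  ],
)

```text
clock: 8.18
tool_pos: [0.5258, 0.1439, 0.0672]
orientation: [122.7, 90.0, -51.8]
force: [0.5, 0.4, 0.2]
opening: 0.0004
```

drive_tool(
  plan=[
    [[0.001, 0, 0], [0, 0, 0], 0],
    [[0.002, 0, 0], [0, 0, 0], 0],
    [[0.003, 0, 0], [0, 0, 0], 0],
    [[0.004, 0, 0], [0, 0, 0], 0],
    [[0.004, 0, 0], [0, 0, 0], 0],
  ],
)

```text
clock: 8.6
tool_pos: [0.5256, 0.1439, 0.0629]
orientation: [56.2, 90.0, -118.3]
force: [-0.4, -0.2, 0.2]
opening: 0.0002
```

drive_tool(
  plan=[
    [[0.001, 0, 0], [0, 0, 0], 0],
    [[0.002, 0, 0], [0, 0, 0], 0],
    [[0.003, 0, 0], [0, 0, 0], 0],
    [[0.003, 0, 0], [0, 0, 0], 0],
  ],
)

```text
clock: 8.93
tool_pos: [0.5254, 0.1438, 0.0596]
orientation: [37.2, 90.0, -137.3]
force: [0.7, -0.2, 0.7]
opening: 0.0004
```

drive_tool(
  plan=[
    [[0.001, 0, 0], [0, 0, 0], 0],
    [[0.002, 0, 0], [0, 0, 0], 0],
    [[0.003, 0, 0], [0, 0, 0], 0],
    [[0.003, 0, 0], [0, 0, 0], 0],
  ],
)

```text
clock: 9.27
tool_pos: [0.5253, 0.1437, 0.0564]
orientation: [31.6, 89.9, -142.9]
force: [0.5, -0.8, 0.8]
opening: 0.0004
```

drive_tool(
  plan=[
    [[0.001, 0, 0], [0, 0, 0], 0],
    [[0.002, 0, 0], [0, 0, 0], 0],
    [[0.002, 0, 0], [0, 0, 0], 0],
  ],
)

```text
clock: 9.52
tool_pos: [0.5252, 0.1437, 0.0542]
orientation: [29.2, 89.9, -145.2]
force: [-0.4, -0.6, 0.5]
opening: 0.0004
```

drive_tool(
  plan=[
    [[0.001, 0, 0], [0, 0, 0], 0],
    [[0.002, 0, 0], [0, 0, 0], 0],
    [[0.002, 0, 0], [0, 0, 0], 0],
  ],
)

```text
clock: 9.77
tool_pos: [0.5251, 0.1436, 0.0519]
orientation: [27.5, 89.9, -147.0]
force: [0.1, 0.8, 0.3]
opening: 0.0005
```

drive_tool(
  plan=[
    [[0.001, 0, 0], [0, 0, 0], 0],
    [[0.002, 0, 0], [0, 0, 0], 0],
    [[0.002, 0, 0], [0, 0, 0], 0],
  ],
)

```text
clock: 10.02
tool_pos: [0.5249, 0.1435, 0.0497]
orientation: [26.7, 89.9, -147.8]
force: [-0.6, -0.0, -0.2]
opening: 0.0003
```

Run:
```python
from h import *
a=ctrl.snapshot("side");s=ctrl.snapshot("scene")
t=ctrl.get_obs()["tool_pos"]
def mk(im,n):
    im=im.copy();p=proj(ctrl.get_calibration(n),t);return cv2.circle(im,tuple(int(v) for v in p.round()),1,(0,255,0),-1)
A=cv2.resize(mk(a,"side")[170:270,250:350],(400,400),interpolation=cv2.INTER_CUBIC)
S=cv2.resize(mk(s,"scene")[110:210,330:430],(400,400),interpolation=cv2.INTER_CUBIC)
cv2.imwrite("pics/z4.png",np.hstack([A,S]))
```

```text
(no output)
```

View pics/z4.png

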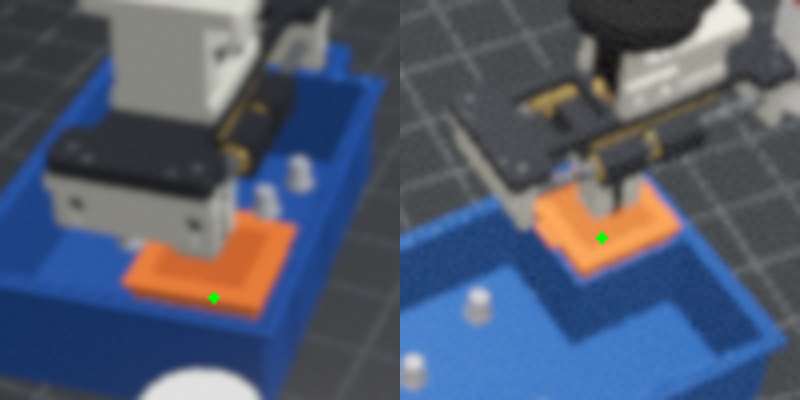

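drive_tool(
  plan=[
    [[0.001, 0, 0], [0, 0, 0], 0],
    [[0.002, 0, 0], [0, 0, 0], 0],
    [[0.002, 0, 0], [0, 0, 0], 0],
  ],
)

```text
clock: 10.37
tool_pos: [0.5249, 0.1435, 0.0476]
orientation: [26.9, 89.9, -147.6]
force: [-0.2, -0.3, -0.5]
opening: 0.0003
```

drive_tool(
  plan=[
    [[0.001, 0, 0], [0, 0, 0], 0],
    [[0.002, 0, 0], [0, 0, 0], 0],
    [[0.002, 0, 0], [0, 0, 0], 0],
  ],
)

```text
clock: 10.62
tool_pos: [0.5247, 0.1434, 0.0454]
orientation: [26.5, 89.9, -148.0]
force: [0.4, 0.4, 0.6]
opening: 0.0
```

drive_tool(
  plan=[
    [[0.001, 0, 0], [0, 0, 0], 0],
    [[0.002, 0, 0], [0, 0, 0], 0],
    [[0.002, 0, 0], [0, 0, 0], 0],
  ],
)

```text
clock: 10.87
tool_pos: [0.5248, 0.1434, 0.0435]
orientation: [27.0, 89.9, -147.5]
force: [-0.1, 0.7, 2.0]
opening: 0.0004
```

drive_tool(
  plan=[
    [[0.001, 0, 0], [0, 0, 0], 0],
    [[0.002, 0, 0], [0, 0, 0], 0],
    [[0.002, 0, 0], [0, 0, 0], 0],
  ],
)

```text
clock: 11.12
tool_pos: [0.5248, 0.1434, 0.0417]
orientation: [30.4, 89.9, -144.1]
force: [-1.5, -0.5, 3.3]
opening: 0.0005
```

drive_tool(
  plan=[
    [[0.001, 0, 0], [0, 0, 0], 0],
    [[0.002, 0, 0], [0, 0, 0], 0],
    [[0.002, 0, 0], [0, 0, 0], 0],
  ],
)

```text
clock: 11.37
tool_pos: [0.5248, 0.1434, 0.0399]
orientation: [31.3, 89.9, -143.2]
force: [-1.0, -0.3, 4.5]
opening: 0.0001
```

drive_tool(
  plan=[
    [[0.001, 0, 0], [0, 0, 0], 0],
    [[0.002, 0, 0], [0, 0, 0], 0],
    [[0.002, 0, 0], [0, 0, 0], 0],
  ],
)

```text
clock: 11.62
tool_pos: [0.5249, 0.1434, 0.0382]
orientation: [34.5, 89.9, -140.0]
force: [-1.5, 0.2, 4.9]
opening: 0.0005
```

drive_tool(
  plan=[
    [[0.001, 0, 0], [0, 0, 0], 0],
    [[0.002, 0, 0], [0, 0, 0], 0],
    [[0.002, 0, 0], [0, 0, 0], 0],
  ],
)

```text
clock: 11.87
tool_pos: [0.5249, 0.1434, 0.038]
orientation: [55.0, 89.9, -119.4]
force: [-8.1, -0.9, 20.5]
opening: 0.0003
```

drive_tool(
  plan=[
    [[0.001, 0, 0], [0, 0, 0], 0],
    [[0.002, 0, 0], [0, 0, 0], 0],
    [[0.002, 0, 0], [0, 0, 0], 0],
    [[0.002, 0, 0], [0, 0, 0], 0],
  ],
)

```text
clock: 12.2
tool_pos: [0.525, 0.1434, 0.038]
orientation: [90.5, 89.9, -83.9]
force: [-9.4, -0.1, 22.4]
opening: 0.0005
```

Run:
```python
from h import *
print(ctrl.get_obs())
a=ctrl.snapshot("side");s=ctrl.snapshot("scene");b=ctrl.snapshot("wrist")
print(ctrl.get_obs()["force"])
A=cv2.resize(a[170:270,250:350],(400,400),interpolation=cv2.INTER_CUBIC)
S=cv2.resize(s[110:210,330:430],(400,400),interpolation=cv2.INTER_CUBIC)
cv2.imwrite("pics/z5.png",np.vstack([np.hstack([A,S]),np.hstack([b[150:350,120:520]]*2)]))
```

```text
{'clock': 12.2, 'joint_pos': array([ 35.96345513,  17.15081751, -27.14340895,   0.08645718,
       -45.74132033,  59.58920144]), 'qvel': array([0.04700415, 0.00152054, 0.01286585, 0.00415945, 0.02559507,
       0.06587652]), 'tau': array([-9.94131491e-01, -3.62559199e+01,  2.03686577e+01,  4.56523642e+00,
        2.98184462e+00,  1.35373333e-02]), 'tool_pos': array([0.52502494, 0.14342344, 0.03796254]), 'orientation': array([ 90.51416491,  89.92861807, -83.87282092]), 'force': array([-9.44489618, -0.07396096, 22.38937026]), 'moment': array([-0.24733848,  3.37845373, -0.06002351]), 'opening': 0.0005025614469760632}
[-8.79516191 -0.23825364 22.47006779]
```

View pics/z5.png

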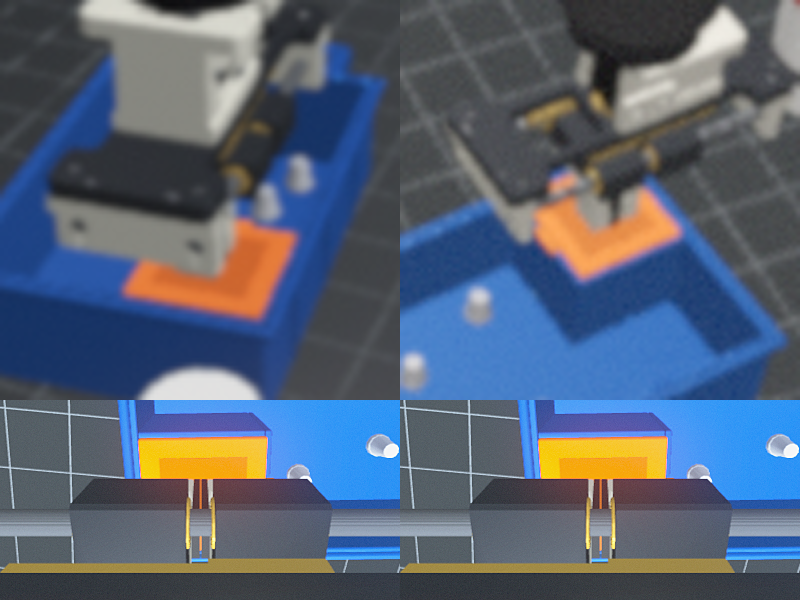

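The lid slid about 5.5 mm at roughly 5 N, then the force jumped to 22 N at a fixed height, which is the hard stop. In the pictures it is level with the rim, so it is home. The real tips sit about 34 mm above the reported TCP, and I'll allow for that. Lifting and moving over the handle.

drive_tool(
  plan=[
    [[-0.03, 0, 0], [0, 0, 0], 0],
    [[-0.07, 0, 0], [0, 0, 0], 0],
    [[-0.1, 0, 0], [0, 0, 0], 0.34],
    [[-0.1, 0.04, -0.007], [0, 0, 0], 0.34],
    [[-0.1, 0.08, -0.014], [0, 0, 0], 0.34],
    [[-0.1, 0.12, -0.021], [0, 0, 0], 0.34],
    [[-0.1, 0.16, -0.028], [0, 0, 0], 0.34],
    [[-0.1, 0.2, -0.035], [0, 0, 0], 0.34],
    [[-0.1, 0.24, -0.042], [0, 0, 0], 0.34],
    [[-0.1, 0.255, -0.045], [0, 0, 0], 0.34],
    [[-0.1, 0.255, -0.045], [0, 0, 0], 0.34],
    [[-0.1, 0.255, -0.045], [0, 0, 0], 0.34],
  ],
)

```text
clock: 13.35
tool_pos: [0.5945, -0.107, 0.1375]
orientation: [47.0, 89.9, -127.5]
force: [-1.3, 0.3, 0.7]
opening: 0.0299
```

Run:
```python
from h import *
P["lid_top"][2]=.072
o=look(("wrist","side","scene"))
print([(a[0],a[2]) for a in o])
x=fit(o,(.578,.064,1.666));print(x,np.degrees(x[2]))
W=lambda p:Ro.from_euler("z",x[2]).apply(p)+[x[0],x[1],0]
print(W(P["tote_handle"]),W(P["tote_foot"]), ctrl.grip_point_offset, ctrl.get_obs()["tool_pos"], ctrl.get_obs()["force"],ctrl.get_obs()["opening"])
h=W(P["tote_handle"]);h[2]=.1;print(goto(h,down(x[2]+np.pi)))
for d in ctrl.cut_out("wrist","tote_handle")[:1]: print(d["pixel"],d["confidence"])
c=ctrl.get_calibration("wrist")
for q in([-.172,0,.064],[-.165,.04,.064],[-.165,-.04,.064],[-.179,.04,.064],[-.179,-.04,.064]):print(proj(c,W(q)))
a=ctrl.snapshot("side");w=ctrl.snapshot("wrist");ps=proj(ctrl.get_calibration("side"),ctrl.get_obs()["tool_pos"]);print(ps)
u,v=ps.astype(int);A=a[v-85:v+35,u-75:u+75]
cv2.imwrite("pics/g6.png",np.hstack([cv2.resize(A,(500,400),interpolation=cv2.INTER_CUBIC),w[:,170:470]]))
```

```text
[('wrist', 'tote'), ('wrist', 'tote_handle'), ('wrist', 'tote_pocket'), ('wrist', 'tote_foot'), ('side', 'tote'), ('side', 'tote_handle'), ('side', 'tote_pocket'), ('side', 'tote_foot'), ('side', 'tote_foot_well'), ('side', 'lid_top'), ('scene', 'tote'), ('scene', 'tote_handle'), ('scene', 'tote_foot'), ('scene', 'tote_foot_well'), ('scene', 'lid_top')]
wrist tote [ 0.6 -2. ]
wrist tote_handle [ 0.  -0.6]
wrist tote_pocket [1. 2.]
wrist tote_foot [-0.3 -2.3]
side tote [2.1 2. ]
side tote_handle [ 1.1 -0.2]
side tote_pocket [1.4 0.9]
side tote_foot [ 1.8 -0.1]
side tote_foot_well [-1.6  1.8]
side lid_top [-0.9  1.7]
scene tote [ 0.  -0.4]
scene tote_handle [-0.   1.2]
scene tote_foot [1.1 1.3]
scene tote_foot_well [  8.1 -22.2]
scene lid_top [-0.2 -0.7]
[0.57732104 0.06269803 1.68115783] 96.32324839502309
[ 0.59626471 -0.10825559  0.055     ] [0.64803672 0.19629927 0.        ] 0.0188 [ 0.59469227 -0.10585391  0.13824034] [ 0.1940004   0.46609534 -0.01562898] 0.029920325546301536
(array([ 0.0382,  0.0025, -0.0013]), array([-0.72,  0.  , -0.07]))
[141.4, 166.0] 0.65
[323.74932329 193.19165706]
[317.01299902 232.68201347]
[315.56386313 150.6429457 ]
[331.30951925 232.49019239]
[331.04382575 150.42909243]
[317.45914312 155.1917109 ]
```

View pics/g6.png

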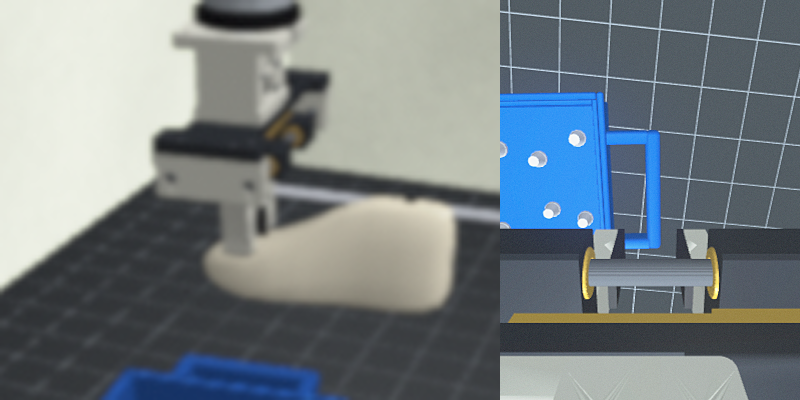

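The bar lies centred between the open fingers at column ~323, with about 8 mm free on each side. Descending.

drive_tool(
  plan=[
    [[0.03, 0.002, -0.001], [-0.7, 0, 0], 0.34],
    [[0.06, 0.002, -0.001], [-0.7, 0, 0], 0.34],
    [[0.075, 0.002, -0.001], [-0.7, 0, 0], 0.34],
    [[0.085, 0.002, -0.001], [-0.7, 0, 0], 0.34],
    [[0.095, 0.002, -0.001], [-0.7, 0, 0], 0.34],
    [[0.105, 0.002, -0.001], [-0.7, 0, 0], 0.34],
    [[0.112, 0.002, -0.001], [-0.7, 0, 0], 0.34],
    [[0.112, 0.002, -0.001], [-0.7, 0, 0], 0.34],
  ],
)

```text
clock: 15.22
tool_pos: [0.5953, -0.1079, 0.0251]
orientation: [35.4, 89.9, -138.3]
force: [-0.2, 0.2, -0.7]
opening: 0.0298
```

drive_tool(
  plan=[
    [[0.005, 0, 0], [0, 0, 0], 0.34],
    [[0.01, 0, 0], [0, 0, 0], 0.34],
    [[0.015, 0, 0], [0, 0, 0], 0.34],
    [[0.019, 0, 0], [0, 0, 0], 0.34],
    [[0.019, 0, 0], [0, 0, 0], 0.34],
  ],
)

```text
clock: 15.63
tool_pos: [0.5947, -0.1079, 0.0052]
orientation: [19.6, 89.8, -154.1]
force: [-0.1, 0.7, -0.3]
opening: 0.03
```

Run:
```python
from h import *
a=ctrl.snapshot("side");s=ctrl.snapshot("scene");w=ctrl.snapshot("wrist")
A=cv2.resize(a[130:230,265:365],(400,400),interpolation=cv2.INTER_CUBIC)
S=cv2.resize(s[150:250,250:350],(400,400),interpolation=cv2.INTER_CUBIC)
cv2.imwrite("pics/g7.png",np.vstack([np.hstack([A,S]),np.hstack([w[130:330,120:520],np.zeros((200,400,3),np.uint8)])]))
```

```text
(no output)
```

View pics/g7.png

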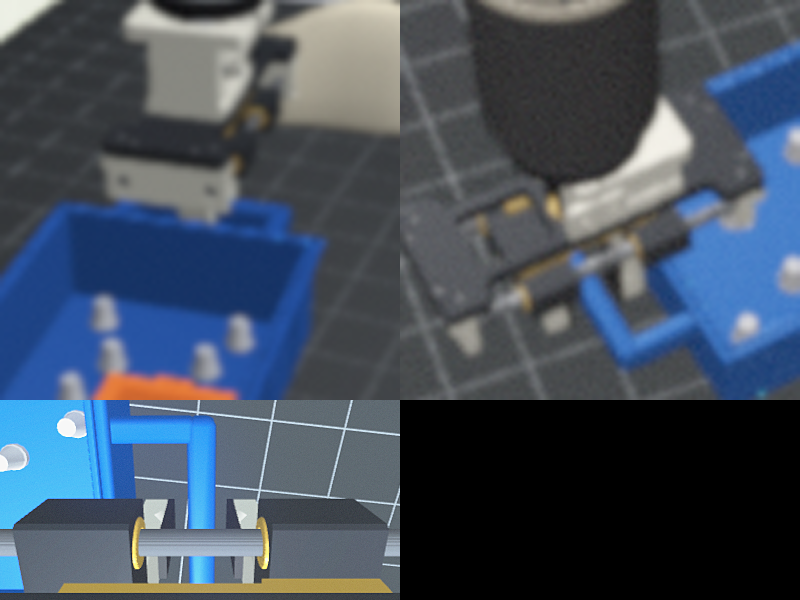

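The fingers straddle the bar, so I'm closing.

drive_tool(
  plan=[
    [[0, 0, 0], [0, 0, 0], 0],
    [[0, 0, 0], [0, 0, 0], 0],
    [[0, 0, 0], [0, 0, 0], 0],
    [[0, 0, 0], [0, 0, 0], 0],
    [[0, 0, 0], [0, 0, 0], 0],
  ],
)

```text
clock: 16.2
tool_pos: [0.5956, -0.108, 0.0065]
orientation: [54.0, 89.9, -119.7]
force: [-0.4, -0.6, 1.5]
opening: 0.0137
```

Run:
```python
from h import *
x=(.5773,.0627,np.radians(96.0))
T=toolR();o=ctrl.get_obs();print(o["opening"],o["force"],T.as_matrix().round(3).tolist())
TR=Ro.from_euler("z",x[2]);W=lambda p:TR.apply(p)+[x[0],x[1],0]
f=W(P["tote_foot"])
for a in(45,):
  d=np.array([np.cos(np.radians(a)),-np.sin(np.radians(a)),0])  # downslope in tote
  ax=np.cross([0,0,1],TR.apply(d))
  for th in np.arange(4,33,2):
    R=Ro.from_rotvec(ax*np.radians(th))
    pts=R.apply(np.array([W([.125,-.085,0]),W([.125,.085,0]),W([-.125,-.085,0]),W([.131,-.091,.07])])-f)+f
    p=R.apply(o["tool_pos"]-f)+f
    s,w=goto(p,R*T);print(th,s,w,p.round(3),pts[:,2].round(3))
print(f)
```

```text
0.013716184635442202 [-0.36164731 -0.62687421  1.45407233] [[-0.001, 0.11, -0.994], [-0.001, -0.994, -0.11], [-1.0, 0.001, 0.001]]
4 [-0.0188 -0.0008 -0.0008] [-0.   -2.84  2.81] [ 0.596 -0.107  0.025] [0.    0.008 0.012 0.069]
6 [-0.0281 -0.0015 -0.0015] [-0.   -4.27  4.22] [ 0.597 -0.106  0.035] [0.    0.013 0.018 0.069]
8 [-0.0375 -0.0024 -0.0025] [-0.   -5.69  5.63] [ 0.598 -0.105  0.044] [0.    0.017 0.025 0.068]
10 [-0.0467 -0.0036 -0.0037] [-0.   -7.11  7.03] [ 0.599 -0.104  0.053] [0.    0.021 0.031 0.067]
12 [-0.0559 -0.005  -0.0051] [-0.   -8.53  8.44] [ 0.6   -0.102  0.062] [0.    0.025 0.037 0.067]
14 [-0.065  -0.0067 -0.0068] [-0.   -9.95  9.85] [ 0.602 -0.101  0.072] [0.    0.029 0.043 0.066]
16 [-0.0741 -0.0085 -0.0086] [ -0.   -11.38  11.25] [ 0.603 -0.098  0.081] [0.    0.033 0.049 0.065]
18 [-0.083  -0.0106 -0.0107] [ -0.   -12.8   12.66] [ 0.605 -0.096  0.089] [0.    0.037 0.055 0.064]
20 [-0.0918 -0.0129 -0.0131] [-1.000e-02 -1.422e+01  1.406e+01] [ 0.607 -0.094  0.098] [0.    0.041 0.06  0.063]
22 [-0.1006 -0.0154 -0.0156] [-1.000e-02 -1.564e+01  1.547e+01] [ 0.61  -0.091  0.107] [0.    0.045 0.066 0.062]
24 [-0.1091 -0.0181 -0.0184] [-1.000e-02 -1.706e+01  1.688e+01] [ 0.612 -0.088  0.116] [0.    0.049 0.072 0.06 ]
26 [-0.1176 -0.021  -0.0213] [-1.000e-02 -1.849e+01  1.828e+01] [ 0.615 -0.085  0.124] [0.    0.053 0.077 0.059]
28 [-0.1259 -0.0242 -0.0245] [-1.000e-02 -1.991e+01  1.969e+01] [ 0.617 -0.081  0.132] [0.    0.056 0.083 0.058]
30 [-0.134  -0.0275 -0.0279] [-1.000e-02 -2.133e+01  2.110e+01] [ 0.62  -0.077  0.14 ] [0.    0.06  0.088 0.056]
32 [-0.1419 -0.0311 -0.0314] [-1.000e-02 -2.275e+01  2.250e+01] [ 0.624 -0.073  0.148] [0.    0.064 0.094 0.055]
[0.6487683  0.19590016 0.        ]
```

Grip is confirmed, with the opening at 13.7 mm on the 14 mm bar. I'll tilt the first 10° about the pocket foot.

drive_tool(
  plan=[
    [[-0.0095, -0.0003, -0.0003], [0, -1.4, 1.4], 0],
    [[-0.0188, -0.0008, -0.0008], [0, -2.8, 2.8], 0],
    [[-0.0281, -0.0015, -0.0015], [0, -4.3, 4.2], 0],
    [[-0.0375, -0.0024, -0.0025], [0, -5.7, 5.6], 0],
    [[-0.042, -0.003, -0.003], [0, -6.4, 6.3], 0],
    [[-0.0467, -0.0036, -0.0037], [0, -7.1, 7.0], 0],
    [[-0.0467, -0.0036, -0.0037], [0, -7.1, 7.0], 0],
    [[-0.0467, -0.0036, -0.0037], [0, -7.1, 7.0], 0],
  ],
)

```text
clock: 16.87
tool_pos: [0.5987, -0.1036, 0.0526]
orientation: [44.5, 80.0, -129.2]
force: [-0.5, 0.4, -2.3]
opening: 0.0136
```

```bash
cat >> h.py <<'E'
P["lid_top"][2]=.072
def fit6(obs,x0):
    f=lambda x:np.concatenate([(proj(c,Ro.from_rotvec(x[3:]).apply(P[k])+x[:3])-p)*w for n,c,k,p,w in obs])
    s=least_squares(f,x0,loss="soft_l1",f_scale=1.5)
    for o,r in zip(obs,f(s.x).reshape(-1,2)): print(o[0],o[2],np.round(r,1),end="; ")
    R=Ro.from_rotvec(s.x[3:]);z=R.as_matrix()[:,2]
    print("\nt",s.x[:3].round(4),"tilt",np.degrees(np.arccos(z[2])),"downslope in tote",np.degrees(np.arctan2(*-R.inv().apply([0,0,-1])[[1,0]]*[1,-1])))
    for k in("tote_foot","tote_foot_well","tote_handle"):print(k,(R.apply(P[k])+s.x[:3]).round(4))
    return s.x
E
python3 - <<'E'
from h import *
o=look(("scene","side","wrist"))
f0=np.array([.6488,.1959,0]);TR=Ro.from_euler("z",96,degrees=True)
ax=np.cross([0,0,1],TR.apply([.7071,-.7071,0]));R=Ro.from_rotvec(ax*np.radians(10))*TR
fit6(o,np.r_[f0-R.apply(P["tote_foot"]),R.as_rotvec()])
print(ctrl.get_obs())
E
```

```text
scene tote [ 0.7 -1.7]; scene tote_handle [-0.1  0.1]; scene tote_pocket [-0.   0.6]; scene tote_foot [ 0.3 -0.3]; scene lid_top [-0.6 -0. ]; side tote [ 1.  -1.5]; side tote_handle [0.3 0.7]; side tote_pocket [0.6 1.3]; side tote_foot [ 0.9 -0.3]; side tote_foot_well [-0.7  0.4]; wrist tote [-0.3 -0.9]; wrist tote_handle [0.2 0. ]; 
t [0.5797 0.0662 0.0272] tilt 9.260373175703169 downslope in tote 43.72552458688705
tote_foot [0.6494 0.1981 0.0032]
tote_foot_well [0.4813 0.1809 0.0221]
tote_handle [ 0.6048 -0.0965  0.1015]
{'clock': 17.9167, 'joint_pos': array([ 12.86052151,  24.74687736, -16.35014048,   7.38431191,
       -57.06986407,  78.9916626 ]), 'qvel': array([ 0.0458703 , -0.05954849, -0.07748237,  0.0307165 ,  0.00144511,
       -0.01213743]), 'tau': array([ -0.28111272, -59.5041883 ,  24.49914873,   6.15518734,
        -0.6128533 ,  -0.06343039]), 'tool_pos': array([ 0.59891193, -0.10397213,  0.05318931]), 'orientation': array([  44.66725353,   79.93582332, -129.01993664]), 'force': array([-1.46805245, -0.1474323 , -2.15865855]), 'moment': array([ 0.52116784, -0.54022515,  0.03743516]), 'opening': 0.013731223158555326}
```

The fit gives a tilt of 9.3° with the foot on the bench, and nothing is slipping. Working out the rest.

Run:
```python
from h import *
f=np.array([.649,.197,0]);TR=Ro.from_euler("z",96,degrees=True)
ax=np.cross([0,0,1],TR.apply([.7071,-.7071,0]));T=toolR();o=ctrl.get_obs()
for th in np.arange(2.5,22,2.5):
    R=Ro.from_rotvec(ax*np.radians(th));p=R.apply(o["tool_pos"]-f)+f-[0,0,.0015*th/20];print(th,*goto(p,R*T))
```

```text
2.5 [-0.0116 -0.0004 -0.0004] [ 0.   -1.78  1.76]
5.0 [-0.0232 -0.0011 -0.0011] [ 0.   -3.55  3.52]
7.5 [-0.0347 -0.0022 -0.0023] [ 0.   -5.33  5.27]
10.0 [-0.0462 -0.0037 -0.0038] [ 0.   -7.11  7.03]
12.5 [-0.0575 -0.0055 -0.0056] [ 0.   -8.89  8.79]
15.0 [-0.0687 -0.0077 -0.0078] [  0.   -10.66  10.55]
17.5 [-0.0798 -0.0102 -0.0103] [  0.   -12.44  12.31]
20.0 [-0.0907 -0.0131 -0.0132] [  0.   -14.22  14.06]
```

drive_tool(
  plan=[
    [[-0.0058, -0.0002, -0.0002], [0, -0.9, 0.9], 0],
    [[-0.0116, -0.0004, -0.0004], [0, -1.8, 1.8], 0],
    [[-0.0174, -0.0007, -0.0007], [0, -2.7, 2.6], 0],
    [[-0.0232, -0.0011, -0.0011], [0, -3.6, 3.5], 0],
    [[-0.029, -0.0016, -0.0017], [0, -4.4, 4.4], 0],
    [[-0.0347, -0.0022, -0.0023], [0, -5.3, 5.3], 0],
    [[-0.0405, -0.003, -0.003], [0, -6.2, 6.1], 0],
    [[-0.0462, -0.0037, -0.0038], [0, -7.1, 7.0], 0],
    [[-0.0518, -0.0046, -0.0047], [0, -8.0, 7.9], 0],
    [[-0.0575, -0.0055, -0.0056], [0, -8.9, 8.8], 0],
    [[-0.0631, -0.0066, -0.0067], [0, -9.8, 9.7], 0],
    [[-0.0687, -0.0077, -0.0078], [0, -10.7, 10.6], 0],
    [[-0.0743, -0.009, -0.009], [0, -11.6, 11.4], 0],
    [[-0.0798, -0.0102, -0.0103], [0, -12.4, 12.3], 0],
    [[-0.0853, -0.0116, -0.0117], [0, -13.3, 13.2], 0],
    [[-0.0907, -0.0131, -0.0132], [0, -14.2, 14.1], 0],
    [[-0.0907, -0.0131, -0.0132], [0, -14.2, 14.1], 0],
    [[-0.0907, -0.0131, -0.0132], [0, -14.2, 14.1], 0],
    [[-0.0907, -0.0131, -0.0132], [0, -14.2, 14.1], 0],
  ],
)

```text
clock: 19.5
tool_pos: [0.6202, -0.0773, 0.1388]
orientation: [44.7, 60.0, -129.0]
force: [-0.7, 1.0, -2.6]
opening: 0.0139
```

Run:
```python
from h import *
o=look(("scene","side"))
f0=np.array([.649,.197,0]);TR=Ro.from_euler("z",96,degrees=True)
ax=np.cross([0,0,1],TR.apply([.7071,-.7071,0]));R=Ro.from_rotvec(ax*np.radians(29))*TR
x=fit6(o,np.r_[f0-R.apply(P["tote_foot"]),R.as_rotvec()])
ob=ctrl.get_obs();print(ob["clock"],ob["tool_pos"],ob["orientation"],ob["force"],ob["opening"])
s=ctrl.snapshot("scene");a=ctrl.snapshot("side")
cv2.imwrite("pics/t8.png",np.hstack([cv2.resize(a[160:300,220:360],(400,400),interpolation=cv2.INTER_CUBIC),cv2.resize(s[110:250,290:430],(400,400),interpolation=cv2.INTER_CUBIC)]))
```

```text
scene tote [ 0.7 -0.4]; scene tote_handle [1.6 0. ]; scene tote_pocket [-1.6  0.3]; scene tote_foot [2.5 0.3]; scene lid_top [-1.   0.4]; side tote [ 1.2 -0.5]; side tote_handle [0.3 0.1]; side tote_pocket [-1.4  0.4]; side tote_foot [0.9 1.1]; side tote_foot_well [-2.4  0.2]; side lid_top [ 2.5 -1.5]; 
t [0.5935 0.0787 0.0754] tilt 29.527439218396065 downslope in tote 43.14032635751782
tote_foot [0.653  0.1966 0.0019]
tote_foot_well [0.4931 0.1905 0.0591]
tote_handle [ 0.638  -0.0576  0.1852]
20.2 [ 0.62044584 -0.0773713   0.13923214] [  44.7559136    59.92837986 -128.9229823 ] [-0.8279842   1.55271888 -2.61993032] 0.013922932981394357
```

View pics/t8.png

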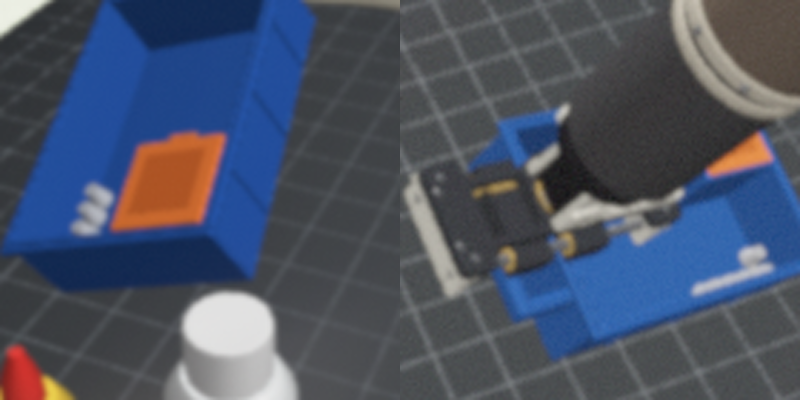

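The tote is tilted 29.5° with the foot down (~2 mm, within error). The studs sit as a row along the right wall in the far corner, with some beside it. I'll measure where each one is.

```bash
cat > studs.py <<'E'
from h import *
def tp(x0):
    return fit6(look(("scene","side")),x0)
def studs(x,tag):
    R=Ro.from_rotvec(x[3:]);n=R.apply([0,0,1]);q=R.apply([0,0,.013])+x[:3]
    for cam in("scene","side","wrist"):
        ctrl.snapshot(cam);c=ctrl.get_calibration(cam);M=np.array(c["R"]);o=-M.T@np.array(c["t"])
        for k in("stud1_mid",):
            for d in ctrl.landmark_of(cam,k)+ctrl.cut_out(cam,k):
                u=d["pixel"];r=M.T@np.array([(u[0]-c["cx"])/c["fx"],(u[1]-c["cy"])/c["fy"],1]);p=o+r*((q-o)@n)/(r@n)
                print(tag,cam,round(d["confidence"],2),np.round(u),"tote mm",np.round(R.inv().apply(p-x[:3])*1000),int(d["pixels"].sum()) if "pixels" in d else "")
E
python3 - <<'E'
from studs import *
TR=Ro.from_euler("z",96,degrees=True);ax=np.cross([0,0,1],TR.apply([.7071,-.7071,0]));R=Ro.from_rotvec(ax*np.radians(29.5))*TR
x=np.r_[np.array([.651,.197,0])-R.apply(P["tote_foot"]),R.as_rotvec()]
studs(x,"s")
s=ctrl.snapshot("scene");a=ctrl.snapshot("side");w=ctrl.snapshot("wrist")
cv2.imwrite("pics/t9.png",np.hstack([np.vstack([cv2.resize(a[195:255,230:290],(300,300),interpolation=cv2.INTER_CUBIC),cv2.resize(s[185:225,380:430],(300,240),interpolation=cv2.INTER_CUBIC)]),cv2.resize(w,(500,312))[:].repeat(1,0) if 0 else np.vstack([cv2.resize(w,(500,312)),np.zeros((228,500,3),np.uint8)])]))
print(ctrl.get_obs()["clock"])
E
```

```text
s scene 0.51 [456. 162.] tote mm [323.  14.  13.] 
s side 0.6 [252. 238.] tote mm [ 70. -65.  13.] 
s side 0.45 [254. 239.] tote mm [ 75. -60.  13.] 64
s wrist 0.45 [487. 135.] tote mm [-275.  -60.   13.] 
20.9
```

View pics/t9.png

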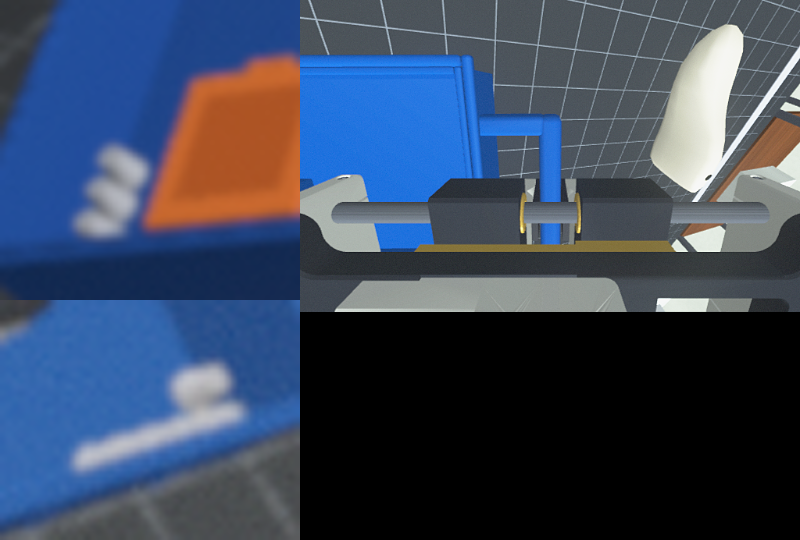

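Run:
```python
from h import *
TR=Ro.from_euler("z",96,degrees=True);ax=np.cross([0,0,1],TR.apply([.7071,-.7071,0]));R=Ro.from_rotvec(ax*np.radians(29.5))*TR
t=np.array([.651,.197,0])-R.apply(P["tote_foot"])
for cam in("scene","side"):
    c=ctrl.get_calibration(cam)
    for q in((112,-72),(94,-72),(76,-72),(58,-72),(40,-72),(112,-54),(94,-54),(112,-36)):
        print(cam,q,proj(c,R.apply([q[0]/1e3,q[1]/1e3,.018])+t).round(1))
    print("corner rims",proj(c,R.apply([[.131,-.091,.07],[0,-.091,.07]])+t).round(1).tolist())
```

```text
scene (112, -72) [418.8 205.4]
scene (94, -72) [413.8 207. ]
scene (76, -72) [408.7 208.7]
scene (58, -72) [403.5 210.3]
scene (40, -72) [398.2 212. ]
scene (112, -54) [415.6 198.9]
scene (94, -54) [410.6 200.4]
scene (112, -36) [412.5 192.4]
corner rims [[441.3, 202.6], [403.0, 215.1]]
side (112, -72) [242.8 252.6]
side (94, -72) [245.5 245.6]
side (76, -72) [248.1 238.7]
side (58, -72) [250.6 232. ]
side (40, -72) [253.1 225.4]
side (112, -54) [249.3 252.2]
side (94, -54) [251.9 245. ]
side (112, -36) [256.  251.7]
corner rims [[218.3, 248.1], [239.4, 198.9]]
```

```bash
cat > seg.py <<'E'
from h import *
def seg(a=45,th=29.5,foot=(.651,.197,0)):
    TR=Ro.from_euler("z",96,degrees=True);ax=np.cross([0,0,1],TR.apply([np.cos(np.radians(a)),-np.sin(np.radians(a)),0]));R=Ro.from_rotvec(ax*np.radians(th))*TR
    t=np.array(foot)-R.apply(P["tote_foot"])
    for cam in("side","scene"):
        im=ctrl.snapshot(cam);c=ctrl.get_calibration(cam)
        hsv=cv2.cvtColor(im,cv2.COLOR_BGR2HSV);m=(hsv[...,1]<110)&(hsv[...,2]>95)
        # image -> floor-plane homography at z=.018, 2 px per mm... grid of tote coords, printed at 6 mm
        xs=np.arange(123,10,-6);ys=np.arange(-80,6,6)
        g=np.array([[proj(c,R.apply([x/1e3,y/1e3,.018])+t) for y in ys] for x in xs])
        print(cam,"rows x=123 down step6; cols y=-80.. step 6")
        for x,r in zip(xs,g): print("%4d"%x,"".join("#" if m[int(round(v)),int(round(u))] else "." for u,v in r))
E
python3 -c "
from seg import *
seg()"
```

```text
side rows x=123 down step6; cols y=-80.. step 6
 123 ...............
 117 ...............
 111 ...............
 105 ...............
  99 ...............
  93 ...............
  87 ....#....#.....
  81 .####..........
  75 #######........
  69 .######........
  63 .####.#........
  57 #######........
  51 #######........
  45 #####.#........
  39 ###...#........
  33 ......#........
  27 ......#........
  21 ......#........
  15 ......#........
scene rows x=123 down step6; cols y=-80.. step 6
 123 .....#.........
 117 ..#####........
 111 ..#####........
 105 ..#####........
  99 ..#####........
  93 ..#####........
  87 ..####.........
  81 ..##...........
  75 ..##...........
  69 ..##...........
  63 ..##...........
  57 ..##...........
  51 ..##...........
  45 ..##...........
  39 ..##...........
  33 ..##...........
  27 ..#.........#..
  21 ..#.........#..
  15 ............#..
```

Five studs stand in a row along the right wall (x≈112…40 mm) and the sixth is beside them, so the last one is only just at the pocket's edge. To pack them tighter, I'll swing the downslope direction briefly toward the end wall so the row buckles, then bring it back.

```bash
cat > path.py <<'E'
from h import *
TR=Ro.from_euler("z",96,degrees=True)
def tote(a,th,f=np.array([.651,.197,0])):
    rot=lambda a:Ro.from_rotvec(np.cross([0,0,1],TR.apply([np.cos(np.radians(a)),-np.sin(np.radians(a)),0]))*np.radians(th))*TR
    R=rot(a)
    if a>=0: return R,f-R.apply(P["tote_foot"])
    R0=rot(0);fw=f+R0.apply([0,.17,0]);return R,fw-R.apply(P["tote_foot_well"])
def path(cur,seq):
    T=toolR();p=ctrl.get_obs()["tool_pos"];R0,t0=tote(*cur)
    for a,th in seq:
        R,t=tote(a,th);D=R*R0.inv();print((a,th),*goto(D.apply(p-t0)+t,D*T))
E
python3 -c "
from path import *
path((45,29.5),[(a,29.5) for a in (40,35,30,25,20,15,10,5,0,-5,-10,-15,-20,-24)])"
```

```text
(40, 29.5) [-0.0058 -0.0013  0.0037] [0.67 1.8  1.67]
(35, 29.5) [-0.0104 -0.0026  0.0075] [1.34 3.74 3.17]
(30, 29.5) [-0.0137 -0.0041  0.0114] [2.   5.81 4.51]
(25, 29.5) [-0.0157 -0.0056  0.0152] [2.64 7.99 5.65]
(20, 29.5) [-0.0164 -0.007   0.0189] [ 3.27 10.26  6.61]
(15, 29.5) [-0.0158 -0.0083  0.0225] [ 3.87 12.62  7.37]
(10, 29.5) [-0.014  -0.0094  0.0257] [ 4.44 15.03  7.92]
(5, 29.5) [-0.0109 -0.0103  0.0285] [ 4.99 17.5   8.26]
(0, 29.5) [-0.0066 -0.0111  0.0308] [ 5.49 19.99  8.39]
(-5, 29.5) [-0.0082 -0.0109  0.0354] [ 5.96 22.5   8.3 ]
(-10, 29.5) [-0.0085 -0.0105  0.0396] [ 6.38 24.99  8.  ]
(-15, 29.5) [-0.0076 -0.0099  0.0433] [ 6.76 27.46  7.49]
(-20, 29.5) [-0.0055 -0.0092  0.0464] [ 7.09 29.89  6.76]
(-24, 29.5) [-0.0031 -0.0085  0.0484] [ 7.31 31.78  6.03]
```

drive_tool(
  plan=[
    [[-0.0058, -0.0013, 0.0037], [0.7, 1.8, 1.7], 0],
    [[-0.0104, -0.0026, 0.0075], [1.3, 3.7, 3.2], 0],
    [[-0.0137, -0.0041, 0.0114], [2.0, 5.8, 4.5], 0],
    [[-0.0157, -0.0056, 0.0152], [2.6, 8.0, 5.7], 0],
    [[-0.0164, -0.007, 0.0189], [3.3, 10.3, 6.6], 0],
    [[-0.0158, -0.0083, 0.0225], [3.9, 12.6, 7.4], 0],
    [[-0.014, -0.0094, 0.0257], [4.4, 15.0, 7.9], 0],
    [[-0.0109, -0.0103, 0.0285], [5.0, 17.5, 8.3], 0],
    [[-0.0066, -0.0111, 0.0308], [5.5, 20.0, 8.4], 0],
    [[-0.0082, -0.0109, 0.0354], [6.0, 22.5, 8.3], 0],
    [[-0.0085, -0.0105, 0.0396], [6.4, 25.0, 8.0], 0],
    [[-0.0076, -0.0099, 0.0433], [6.8, 27.5, 7.5], 0],
    [[-0.0055, -0.0092, 0.0464], [7.1, 29.9, 6.8], 0],
    [[-0.0055, -0.0092, 0.0464], [7.1, 29.9, 6.8], 0],
    [[-0.0055, -0.0092, 0.0464], [7.1, 29.9, 6.8], 0],
    [[-0.0055, -0.0092, 0.0464], [7.1, 29.9, 6.8], 0],
  ],
)

```text
clock: 22.33
tool_pos: [0.5777, -0.0686, 0.1579]
orientation: [108.8, 60.1, -65.1]
force: [0.4, -1.6, -0.0]
opening: 0.0138
```

Run:
```python
from path import *
ob=ctrl.get_obs();print(ob["force"],ob["opening"],ob["clock"])
R,t=tote(-20,29.5)
x=fit6(look(("scene","side")),np.r_[t,R.as_rotvec()])
R=Ro.from_rotvec(x[3:]);t=x[:3]
for cam in("side","scene"):
    im=ctrl.snapshot(cam);c=ctrl.get_calibration(cam)
    hsv=cv2.cvtColor(im,cv2.COLOR_BGR2HSV);m=(hsv[...,1]<110)&(hsv[...,2]>95)
    xs=np.arange(123,10,-6);ys=np.arange(-80,6,6)
    for X in xs: print("%4d"%X,"".join("#" if m[tuple(proj(c,R.apply([X/1e3,y/1e3,.018])+t).round().astype(int)[::-1])] else "." for y in ys))
    print()
```

```text
[ 0.3765326  -1.55600142 -0.0338132 ] 0.013768129716280022 22.3333
scene tote [0.5 0. ]; scene tote_handle [-0.2  0.1]; scene tote_pocket [-0.9  0.2]; scene tote_foot [ 3.1 -0.6]; scene lid_top [-1.   0.7]; side tote [-0.8  0.2]; side tote_handle [ 0.8 -2.7]; side tote_pocket [1.3 1.2]; side tote_foot [ 0.4 -0.3]; side tote_foot_well [-0.7  2.3]; side lid_top [-0.5 -1. ]; 
t [0.5678 0.0826 0.0773] tilt 29.476981867600287 downslope in tote -18.183100849581447
tote_foot [0.6461 0.2037 0.032 ]
tote_foot_well [0.4795 0.1822 0.0058]
tote_handle [ 0.564  -0.0445  0.2056]
 123 ...............
 117 ...............
 111 ...............
 105 .###...........
  99 .###.........#.
  93 .###.........#.
  87 .###.........#.
  81 .###.........#.
  75 .###.........#.
  69 .###.........#.
  63 .###.........#.
  57 .###.........#.
  51 .###.........#.
  45 .###.........#.
  39 .............#.
  33 .............#.
  27 .............##
  21 ...............
  15 ...............

 123 ...............
 117 ...............
 111 ...............
 105 ...............
  99 ...............
  93 ...............
  87 ...............
  81 ...............
  75 ...............
  69 ...............
  63 ...............
  57 ...............
  51 ...............
  45 ...............
  39 ...............
  33 ...............
  27 ...............
  21 ...............
  15 ...............
```

```bash
python3 -c "
from path import *
path((-20,29.5),[(a,29.5) for a in (-24,-28,-32,-36,-40)])"
```

```text
(-24, 29.5) [0.0012 0.0008 0.0029] [ 0.53  1.83 -0.73]
(-28, 29.5) [0.0033 0.0015 0.0057] [ 1.05  3.6  -1.59]
(-32, 29.5) [0.0062 0.0022 0.0084] [ 1.57  5.3  -2.57]
(-36, 29.5) [0.0098 0.0028 0.0109] [ 2.08  6.94 -3.67]
(-40, 29.5) [0.0143 0.0032 0.0132] [ 2.58  8.5  -4.88]
```

drive_tool(
  plan=[
    [[0.0012, 0.0008, 0.0029], [0.5, 1.8, -0.7], 0],
    [[0.0033, 0.0015, 0.0057], [1.0, 3.6, -1.6], 0],
    [[0.0062, 0.0022, 0.0084], [1.6, 5.3, -2.6], 0],
    [[0.0098, 0.0028, 0.0109], [2.1, 6.9, -3.7], 0],
    [[0.0098, 0.0028, 0.0109], [2.1, 6.9, -3.7], 0],
    [[0.0098, 0.0028, 0.0109], [2.1, 6.9, -3.7], 0],
    [[0.0098, 0.0028, 0.0109], [2.1, 6.9, -3.7], 0],
  ],
)

```text
clock: 23.72
tool_pos: [0.5691, -0.0765, 0.1485]
orientation: [124.7, 60.4, -49.2]
force: [-0.4, 0.5, -1.0]
opening: 0.0135
```

```bash
cat > chk.py <<'E'
from path import *
def chk(a,th=29.5):
    ob=ctrl.get_obs();print(ob["force"].round(1),ob["opening"],ob["clock"])
    R,t=tote(a,th)
    x=fit6(look(("scene","side")),np.r_[t,R.as_rotvec()])
    R=Ro.from_rotvec(x[3:]);t=x[:3]
    xs=np.arange(123,10,-6);ys=np.arange(-80,6,6);out=[]
    for cam in("side","scene"):
        im=ctrl.snapshot(cam);c=ctrl.get_calibration(cam);cv2.imwrite(f"pics/c_{cam}_{ob['clock']:.1f}.png",im)
        hsv=cv2.cvtColor(im,cv2.COLOR_BGR2HSV);m=(hsv[...,1]<110)&(hsv[...,2]>95)
        out.append(["".join("#" if m[tuple(proj(c,R.apply([X/1e3,y/1e3,.018])+t).round().astype(int)[::-1])] else "." for y in ys) for X in xs])
    for X,p,q in zip(xs,*out): print("%4d"%X,p,q)
E
python3 -c "
from chk import *
chk(-35)"
```

```text
[-0.4  0.5 -1. ] 0.013474604643102116 23.7167
scene tote [0.2 0. ]; scene tote_handle [-0.2  0.2]; scene tote_pocket [-1.2 -0.8]; scene tote_foot [1.2 0.3]; scene lid_top [1.3 0.7]; side tote [-0.  -0.6]; side tote_pocket [2.3 0.2]; side tote_foot [-0.  0.]; side tote_foot_well [-0.7 -0.2]; side lid_top [ 0.1 -0. ]; 
t [0.5685 0.0772 0.0768] tilt 33.81341301692787 downslope in tote -37.364339257955564
tote_foot [0.641  0.2072 0.0502]
tote_foot_well [ 0.4851  0.1712 -0.0072]
tote_handle [ 0.5542 -0.0553  0.1986]
 123 ............... ...............
 117 ............... ...............
 111 ............... ...............
 105 ............... ...............
  99 ............### ...............
  93 ............##. ...............
  87 ............... ...............
  81 ............... ...............
  75 ............... ...............
  69 ............... ...............
  63 ..............# ...............
  57 ..............# ...............
  51 ..............# ...............
  45 ..............# ...............
  39 ..............# ...............
  33 ..............# ...............
  27 ..............# ...............
  21 ............... ...............
  15 ............... ...............
```

```bash
python3 -c "
from path import *
path((-36,29.5),[(a,29.5) for a in (-30,-24,-18,-12,-6,0,6,12,18,24,30,36,42,45)])"
```

```text
(-30, 29.5) [-0.0046 -0.0014 -0.0044] [-0.78 -2.48  1.6 ]
(-24, 29.5) [-0.0074 -0.0028 -0.0089] [-1.56 -5.11  2.94]
(-18, 29.5) [-0.0084 -0.0043 -0.0133] [-2.33 -7.88  3.99]
(-12, 29.5) [-0.0074 -0.0056 -0.0175] [ -3.07 -10.74   4.75]
(-6, 29.5) [-0.0046 -0.0069 -0.0213] [ -3.79 -13.67   5.21]
(0, 29.5) [-0.     -0.0079 -0.0246] [ -4.47 -16.65   5.36]
(6, 29.5) [-0.0022 -0.0074 -0.0299] [ -5.11 -19.63   5.2 ]
(12, 29.5) [-0.0026 -0.0066 -0.0348] [ -5.7  -22.59   4.73]
(18, 29.5) [-0.0012 -0.0058 -0.0391] [ -6.23 -25.5    3.96]
(24, 29.5) [ 0.0019 -0.0048 -0.0425] [ -6.7  -28.33   2.89]
(30, 29.5) [ 0.0066 -0.0037 -0.045 ] [ -7.1  -31.05   1.52]
(36, 29.5) [ 0.0128 -0.0027 -0.0463] [ -7.42 -33.62  -0.11]
(42, 29.5) [ 0.0204 -0.0017 -0.0465] [ -7.68 -36.02  -2.02]
(45, 29.5) [ 0.0247 -0.0014 -0.0461] [ -7.77 -37.14  -3.06]
```

drive_tool(
  plan=[
    [[-0.0046, -0.0014, -0.0044], [-0.8, -2.5, 1.6], 0],
    [[-0.0074, -0.0028, -0.0089], [-1.6, -5.1, 2.9], 0],
    [[-0.0084, -0.0043, -0.0133], [-2.3, -7.9, 4.0], 0],
    [[-0.0074, -0.0056, -0.0175], [-3.1, -10.7, 4.8], 0],
    [[-0.0046, -0.0069, -0.0213], [-3.8, -13.7, 5.2], 0],
    [[0, -0.0079, -0.0246], [-4.5, -16.7, 5.4], 0],
    [[-0.0022, -0.0074, -0.0299], [-5.1, -19.6, 5.2], 0],
    [[-0.0026, -0.0066, -0.0348], [-5.7, -22.6, 4.7], 0],
    [[-0.0012, -0.0058, -0.0391], [-6.2, -25.5, 4.0], 0],
    [[0.0019, -0.0048, -0.0425], [-6.7, -28.3, 2.9], 0],
    [[0.0066, -0.0037, -0.045], [-7.1, -31.1, 1.5], 0],
    [[0.0128, -0.0027, -0.0463], [-7.4, -33.6, -0.1], 0],
    [[0.0204, -0.0017, -0.0465], [-7.7, -36.0, -2.0], 0],
    [[0.0247, -0.0014, -0.0461], [-7.8, -37.1, -3.1], 0],
    [[0.0247, -0.0014, -0.0461], [-7.8, -37.1, -3.1], 0],
    [[0.0247, -0.0014, -0.0461], [-7.8, -37.1, -3.1], 0],
    [[0.0247, -0.0014, -0.0461], [-7.8, -37.1, -3.1], 0],
    [[0.0247, -0.0014, -0.0461], [-7.8, -37.1, -3.1], 0],
  ],
)

```text
clock: 26.02
tool_pos: [0.6202, -0.0771, 0.1398]
orientation: [44.9, 60.0, -128.8]
force: [0.0, -1.5, -0.9]
opening: 0.0138
```

```bash
python3 -c "
from chk import *
chk(45)"
```

```text
[ 0.  -1.5 -0.9] 0.013809895230294002 26.0167
scene tote [ 0.7 -2. ]; scene tote_handle [0.7 1.9]; scene tote_pocket [-1.6 -0.8]; scene tote_foot [1.6 2.1]; scene lid_top [0.  0.6]; side tote [ 1.1 -0.7]; side tote_handle [ 0.7 -1.3]; side tote_pocket [-2.6  1.7]; side tote_foot [ 0.8 -0.2]; side tote_foot_well [-0.5  2.2]; side lid_top [ 0.9 -1.5]; 
t [0.5927 0.0791 0.0735] tilt 28.95688028140505 downslope in tote 41.535260653839586
tote_foot [0.6521 0.1977 0.0009]
tote_foot_well [0.4913 0.1897 0.0555]
tote_handle [ 0.637  -0.0567  0.184 ]
 123 ............... ...........#.##
 117 ............... ..#.########.##
 111 ............... ..#############
 105 ............... ..#############
  99 ............... ..#############
  93 ............... ..#############
  87 ..........#.... ..#.##########.
  81 .............#. .......###.....
  75 ......#........ .......###.....
  69 ......#........ ........#......
  63 ......#........ ...............
  57 ............... ...............
  51 ......#........ ...............
  45 ......#........ ...............
  39 ......#........ ...............
  33 ......#........ ...............
  27 ......#........ ............#..
  21 ......#........ ............#..
  15 ......#........ ............#..
```

Run:
```python
from chk import *
chk(45)
s=ctrl.snapshot("scene");a=ctrl.snapshot("side")
cv2.imwrite("pics/t12.png",np.vstack([np.hstack([cv2.resize(a[190:265,220:295],(380,380),interpolation=cv2.INTER_CUBIC),cv2.resize(s[170:230,370:430],(380,380),interpolation=cv2.INTER_CUBIC)]),np.hstack([cv2.resize(a,(380,220)),cv2.resize(s,(380,220))])]))
```

```text
[-0.3 -1.4 -1. ] 0.013996306181151542 26.8167
scene tote [ 0.1 -2.8]; scene tote_handle [1.3 0.3]; scene tote_pocket [-2.8  2.1]; scene tote_foot [ 2.8 -2.1]; scene lid_top [-1.4  0.6]; side tote [-2.1 -0.6]; side tote_handle [1.6 0.7]; side tote_pocket [-0.9  0.2]; side tote_foot [0.6 0.2]; side tote_foot_well [-0.6 -0.6]; side lid_top [1.1 0. ]; 
t [0.5936 0.0805 0.0769] tilt 29.495101974932663 downslope in tote 42.08996025708385
tote_foot [0.6487 0.2004 0.0031]
tote_foot_well [0.4887 0.188  0.0592]
tote_handle [ 0.6428 -0.0534  0.1876]
 123 ............... .............#.
 117 ............... ..#.#..#######.
 111 ............... .##############
 105 ............... .##############
  99 ............... .##############
  93 ............... .#############.
  87 ........##...## .#############.
  81 ............... .###..####.....
  75 ......#........ ......###......
  69 ......#........ ......###......
  63 ............... ...............
  57 ............... ...............
  51 ......#........ ...............
  45 ............... ...............
  39 ............... ...............
  33 ............... ...............
  27 ......#........ ............#..
  21 .......#....... ...............
  15 .......#....... ............#..
```

View pics/t12.png

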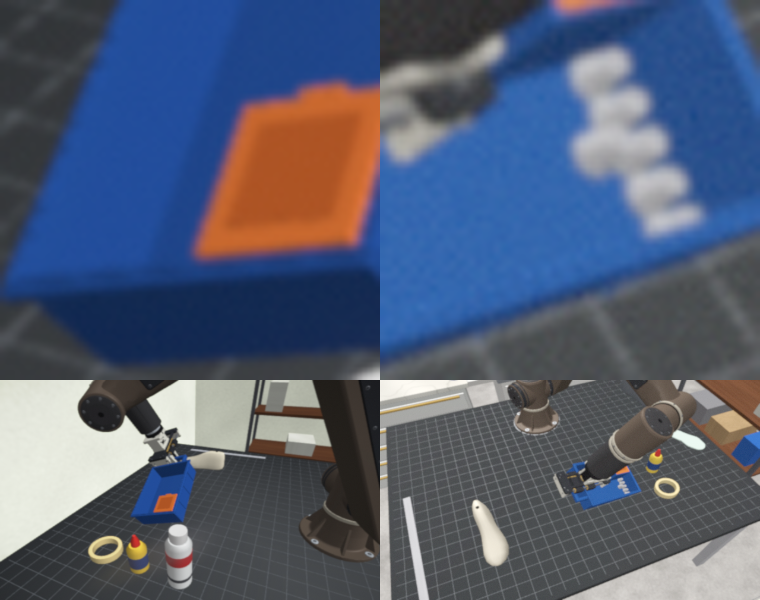

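All six studs are now inside the open pocket: five along its end wall and one against them. Tilt is 29.5°. The wrist carries only about 1 N of the tote's weight, so the pocket corner is on the bench. Handing in.

```bash
python3 -c "
from h import *
o=ctrl.get_obs();print(o['clock'],o['force'].round(1),o['opening']);print(ctrl.close_job())"
```

```text
27.7167 [ 0.2 -0.8 -1. ] 0.013779797617322719
the job is handed in; nothing more can be done
None
```

The job is handed in at 27.7 s, with the lid pressed home and the tote held by its handle, tilted about 29.5° on its pocket corner.

- **Lid:** It slid about 5.5 mm at roughly 5 N, then the force jumped to 22 N at its stop. The real fingertips sat about 34 mm above the reported TCP, so I went by force and pictures rather than the reported height.
- **Tilt and grip:** The last camera fit put the corner 1–3 mm above the bench, within its error. The wrist carried only about 1 N, so the bench was holding the tote. The opening stayed at 13.8 mm on the 14 mm bar.
- **Studs:** The first tip left five studs in a row along the side wall, with the last one just outside the pocket. I swung the tilt briefly toward the well side, which put the tote on its well corner for a moment, and then back. The last picture shows all six in the pocket: five in a slightly staggered row along the end wall and one against it. They are not a tight heap; the farthest is about 75–80 mm from the corner.
- **Checks that disagreed:** One camera fit during that swing was several degrees and several millimetres off from what I commanded. The fit after swinging back was normal.
- **Bystanders:** The spray can, glue bottle, tape roll and shoe last looked undisturbed in the last picture; I did not re-measure their positions.

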